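# Proof-pull a draught-shield crossbar's studs and refit it

### The job

Before the loose draught-shield crossbar goes back on the balance, prove that its two pressed-in studs hold: hook the disc-headed stud in the pull gauge's yoke, pull slowly until the pointer lies between the two long lines, hold it there for a second, never going past the second line, then ease off and lift it out; turn the bar round and prove the T-headed stud in the same way. Then lower the crossbar into the two front notches of the balance's shield frame, either way round, and let go of it only when it lies in them; leave the gauge back at rest. Do not disturb the beaker, bottles, jars and vials.

Things in the scene. Friction and masses are not known exactly. Their poses are not given: they have to be found in the camera images.
- bar_center (a point): Centre of the loose draught-shield crossbar: straight aluminium bar 130 mm long, 22 wide, 30 tall, about 200 g, lying level on the bench at first (this point 15 mm up). x runs along it towards the disc-headed stud, y across, z up. A steel stud is pressed in each end, in line with this point: round shank 8 mm thick, 18 long, then a head 7 mm thick.
- disc_stud (a point): Middle of the bare shank of the disc-headed stud (head: round disc, 26 mm diameter), 74 mm along +x from the bar's centre; the shank runs 9 mm either way from here.
- tee_stud (a point): Middle of the bare shank of the T-headed stud (head: flat T, 36 mm wide across the bar, 10 mm tall), 74 mm along -x from the bar's centre; the shank runs 9 mm either way from here.
- yoke (a point): Where a stud's shank rests in the gauge's yoke, 75 mm above the bench; moves with the yoke: a 6 mm thick upright steel plate, 40 wide, with a 12 mm slot open at the top (flared, tips 20 mm above this point, slot floor 4.5 below). x points level into the gauge, square to the plate: head on the +x side, bar on the -x side, shank lowered into the slot, pull along -x.
- puller (a joint): How far the yoke is pulled out of the gauge (along the yoke's -x), in m: 0 at rest, stop at 0.030. A spring of 1 N per mm draws it back (0.011 is 11 N, 0.019 is 19 N). The dark pointer over the gauge's white top plate moves with it; the two long lines across the plate stand at 0.011 and 0.019.
- gauge: Pull gauge, fixed to the bench: grey housing 125 mm long, 70 wide, top 92 mm above the bench. Origin on the bench under the yoke at rest, x into the gauge. The housing begins 40 mm along +x, which leaves room for a stud's head behind the yoke; the yoke's rod runs below, its top 48 mm above the bench.
- notch_left (a point): Where a stud's shank rests in the notch of one front post of the balance's frame, 175 mm above the bench; the other post is 148 mm away along -y. x points to the back, over the pan. Each post: upright plate 6 mm thick along y, 40 wide along x, 12 mm slot open at the top (flared, tips 20 mm above this point, floor 4.5 below). The bar lies between the posts, heads outside.
- notch_right (a point): The same place in the notch of the other front post; axes as for notch_left.
- balance: White laboratory balance, fixed, 270 mm long, 170 wide; body 75 mm tall, with an open shield frame (side and rear rails, 150 mm square, top at about 169 mm) round its pan; the front crossbar is missing. Origin on the bench under the crossbar's place, midway between the two notches; x to the back, y to notch_left.
- beaker: Clear plastic beaker, 60 mm across the rim, 80 mm tall, standing on the balance's pan inside the shield frame about 100 mm behind the crossbar's place (top about 162 mm above the bench). Leave alone. Origin: centre of its underside.
- tall_bottle: White bottle, 48 mm diameter, 150 mm tall, standing beside the gauge's yoke, its centre about 85 mm to the side of the pull line. Leave alone. Origin: centre of its underside.
- vial1: Amber glass vial, 25 mm diameter, 45 mm tall, standing close beside the bar. Leave alone. Origin: centre of its underside.
- vial2: Clear glass vial, 25 mm diameter, 45 mm tall, standing close beside the bar on the other side. Leave alone. Origin: centre of its underside.
- bottle_a: White bottle, 60 mm diameter, 130 mm tall. Leave alone. Origin: centre of its underside.
- bottle_b: Amber jar, 60 mm diameter, 110 mm tall. Leave alone. Origin: centre of its underside.
- jar_c: White jar, 60 mm diameter, 75 mm tall. Leave alone. Origin: centre of its underside.
- jar_d: Grey bottle, 58 mm diameter, 120 mm tall. Leave alone. Origin: centre of its underside.
Not all that is in view belongs to the job. Of the things that look like the part that bears bar_center, take the one that is nearest to the robot's base at the start.

How it is judged:
By the outcome, as a careful person would: the job done as asked, in the order asked, and still so for the second after the job is handed in, with the robot touching nothing.
It also fails if it takes over 72 s, if anything falls off the work surface, if the arm or the gripper's body presses on something with over 40 N, if the wrist force passes 120 N, or if a joint passes its speed limit or range.

### The arm

A 6-joint arm with a two-finger parallel gripper is mounted at the origin on the work surface. World frame = base frame: x ahead of the robot, y to its left, z up, the work surface at z = 0. Lengths are in m, angles in degrees, forces in N, time in s.
With the tool pointing down it reaches from about 0.25 to 0.725 m from the base axis. Payload 9.7 kg.
Tool frame: the origin (TCP) lies between the finger pads; the fingertips stand 17 mm ahead of it and the grasp point (between the pads) lies 2 mm behind it; z points along the fingers, y is the direction in which the jaws open and shut (so a half turn about z gives the same grasp; the last joint's range is limited). The gripper opens to 85 mm and grips with 20 to 120 N. Pads are 22 mm wide; open, the fingers measure 114 mm over their backs; the gripper's body (76 mm by 85 mm) begins 54 mm behind the grasp point. The pads swing forward as they close: fully open they stand 13 mm farther back than shut.
Start: joints at [0, 4.979, 10.078, 95.1, 0, 90], TCP at [0.55, -0, 0.248] pointing down, gripper open.
Joint ranges: [-179.16, 179.16], [-48.56, 103.87], [-65.8, 70.77], [-126.05, 130.52], [-82.76, 87.17], [-180, 180]. Speed limits (degrees/s): [127.2, 127.2, 147.25, 180, 180, 180].

### API

Orientations are given as [roll, pitch, yaw] about the fixed x, y, z axes, in that order (R = Rz(yaw) Ry(pitch) Rx(roll)).
In Python, from workcell import monitor, cams, order gives the robot as it stands. The module is installed in compiled form; this text tells all that it offers.
- The arm moves only by the shell command python3 -m handwheel 'ROWS' [OPENING] [FORCE]. ROWS is JSON, a list of rows, each a list of 6 numbers: the shift along the tool's x, y, z in m, then the turn, a rotation vector about the tool's x, y, z in degrees. In form: [[tx, ty, tz, wx, wy, wz], ...]. A call has exactly 8 rows; each row shifts and turns the commanded pose from where the row before left it, along the tool's axes as they then stand; what a row does not reach is not made up. A row lasts 1/12 s, in which the tool goes at most 41.7 mm and 7.16 degrees, less where a joint would pass 70% of its speed; a pose out of reach is approached as far as the arm can. A call is refused whole if a number of a shift passes 0.0417 or a number of a turn 7.16, either way. A call with a gripper value outside its range is refused whole. OPENING is the opening, from -1 (shut) to 1 (fully open), set as the call begins (- or left out, the last holds). The fingers move at their own pace and stop on an object; FORCE is the grip in N (left out, the last holds). Time passes only in rows, so rows that do not move let the fingers close, or fill a call up. It gives the time, the measured TCP pose, the force and the opening at its end, in the units of the state.
- monitor.get_obs(): the state, without advancing time (a new reading comes with each control period).
- cams.camera(name): name is "scene" or "side" or "wrist"; returns a dict with "img" (420x560x3 uint8, red, green, blue), "depth" (420x560 float32, m along the optical axis (not along the pixel's ray), 0 where there is no reading), "fx", "fy", "cx", "cy" (pixels), "distortion" ([k1, k2, p1, p2, k3] as OpenCV has them; the pictures are not rectified), "rvec" (rotation vector, rad) and "tvec" (3), from world to camera coordinates, as OpenCV has them; the wrist camera has in their place "tool_from_camera" (4x4, takes a point from camera to tool coordinates, whose origin is the TCP and whose axes are the flange's). Camera axes: x right, y down, z forward; pixel columns grow to the right and rows downward; lengths in m; the calibration is good to about 2 mm. A picture is of the moment at which its call begins: read the wrist's pose just before it.
- order.job_done(): hands the job in, once; it reports no verdict.
The state is a dict: "time": time; "q": joint angles; "qd": joint speeds; "joint_efforts": joint torques, N m; "ee_pos": TCP position; "tcp_rot": TCP orientation; "wrist_force": force on the tool from outside, world axes, zero at the start; "torque": the same for the moment, N m; "opening": finger opening in m.
Only numpy, scipy, OpenCV 4.12 (cv2) and the standard library are available. Lean on these libraries where they do the work, as an engineer would, in place of code of your own. Each camera call takes 0.05 s, during which the arm holds its last target. There are 200 camera calls.

## Working session

There is one attempt and no reset: what is moved stays moved. The work goes in short steps, Python scripts to look and compute and a shell command to move; the robot and the scene stay as the last step left them, time stands still between calls to the robot, and variables do not carry over. Pictures are saved under pics/ and viewed, about 8 in all and at most 12, crops included, and the job is handed in when it is done.

```bash
mkdir -p pics; cat > h.py <<'E'
import numpy as np, cv2
from scipy.spatial.transform import Rotation as R
from workcell import monitor, cams, order
def shot(n):
    o=monitor.get_obs(); c=cams.camera(n); c['K']=np.array([[c['fx'],0,c['cx']],[0,c['fy'],c['cy']],[0,0,1.]]); 
    d=np.array(c['distortion'],float)
    if n=='wrist':
        T=np.eye(4);T[:3,:3]=R.from_euler('xyz',o['tcp_rot'],degrees=True).as_matrix();T[:3,3]=o['ee_pos'];W=T@np.array(c['tool_from_camera'])
    else:
        r=cv2.Rodrigues(np.array(c['rvec'],float))[0];W=np.eye(4);W[:3,:3]=r.T;W[:3,3]=-r.T@np.array(c['tvec']).ravel()
    h,w=c['depth'].shape
    uv=np.stack(np.meshgrid(np.arange(w),np.arange(h)),-1).reshape(-1,1,2).astype(float)
    n2=cv2.undistortPoints(uv,c['K'],d).reshape(h,w,2)
    P=np.dstack([n2,np.ones((h,w))])*c['depth'][...,None]
    c['P']=P@W[:3,:3].T+W[:3,3]; c['P'][c['depth']==0]=np.nan; c['W']=W; c['n']=n2
    return c
def save(c,f): cv2.imwrite('pics/'+f,cv2.cvtColor(c['img'],cv2.COLOR_RGB2BGR))
E
python3 - <<'E'
from h import *
import pickle
print(monitor.get_obs())
for n in ['scene','side','wrist']:
    c=shot(n); save(c,n+'0.png'); pickle.dump(c,open(n+'0.pkl','wb')); print(n,c['W'].round(3).tolist(),c['fx'])
a=[cv2.imread(f'pics/{n}0.png') for n in ['scene','side']]
E
```

```text
{'time': 0.0, 'q': array([-7.99154313e-04,  5.00939833e+00,  1.00363881e+01,  9.50991919e+01,
        1.39327617e-03,  8.99991592e+01]), 'qd': array([ 0.02308742,  0.00051713, -0.05117431,  0.01423399,  0.05595676,
       -0.09708532]), 'joint_efforts': array([ 7.68234549e-04, -5.20392072e+01,  4.64802504e+01,  1.63646933e-02,
        2.23589603e-05, -6.77332673e-05]), 'ee_pos': array([ 5.49804399e-01, -1.15157773e-06,  2.47616702e-01]), 'tcp_rot': array([-1.79927798e+02, -1.39433458e-03,  9.00000399e+01]), 'wrist_force': array([-0.64249252,  0.22646671, -1.01939536]), 'torque': array([-0.01941638,  0.07297754,  0.01551603]), 'opening': 0.08568312401032542}
scene [[0.74, 0.455, -0.496, 1.28], [0.673, -0.502, 0.544, -0.821], [-0.002, -0.736, -0.677, 1.192], [0.0, 0.0, 0.0, 1.0]] 473.16451002351465
side [[-0.839, -0.321, 0.44, -0.038], [-0.544, 0.482, -0.687, 0.845], [0.009, -0.815, -0.579, 0.846], [0.0, 0.0, 0.0, 1.0]] 393.4681184739093
wrist [[1.0, 0.0, -0.003, 0.549], [-0.001, -0.955, -0.295, 0.076], [-0.003, 0.295, -0.955, 0.374], [0.0, 0.0, 0.0, 1.0]] 308.7904057360359
```

View pics/scene0.png

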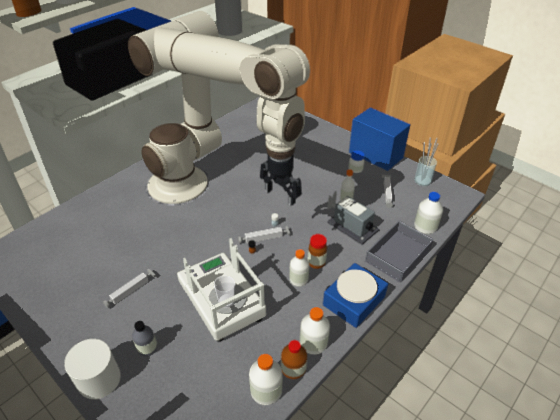

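View pics/side0.png

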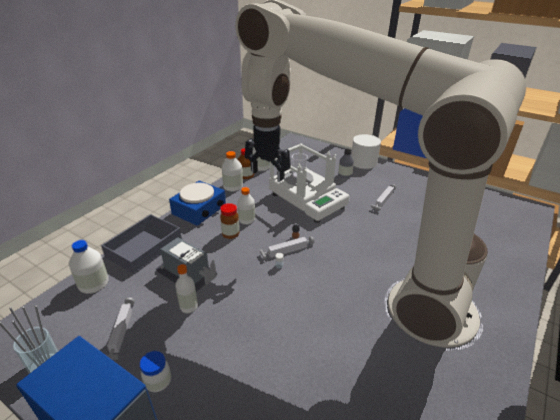

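Scene view: there are three similar bars, at about (265,235) between the vials, (130,288) and (388,190). The gauge is at (355,218) and the balance at (222,290). Next I locate them from the point clouds.

```bash
python3 - <<'E'
from h import *
import pickle
S={n:pickle.load(open(n+'0.pkl','rb')) for n in ['scene','side','wrist']}
c=S['scene']
for nm,(u,v) in dict(bar1=(265,235),bar2=(130,287),bar3=(388,190),gauge=(357,212),gtop=(352,207),bott=(348,185),post1=(233,245),balscreen=(212,264)).items(): print(nm,c['P'][v,u].round(3))
# top-down map, 1.5 mm/pix, merged
res=.0015;x0,x1,y0,y1=.2,.95,-.55,.55
H=int((x1-x0)/res);W=int((y1-y0)/res);z=np.full((H,W),-1.);im=np.zeros((H,W,3),np.uint8)
for n in ['scene','side']:
    P=S[n]['P'].reshape(-1,3);I=S[n]['img'].reshape(-1,3)
    k=np.isfinite(P).all(1)&(P[:,2]<.22);P,I=P[k],I[k]
    r=((x1-P[:,0])/res).astype(int);q=((y1-P[:,1])/res).astype(int)
    for a,b,h,col in zip(r,q,P[:,2],I):
        if 0<=a<H and 0<=b<W and h>z[a,b]:
            for da in(0,1):
              for db in (0,1):
                if a+da<H and b+db<W and h>z[a+da,b+db]: z[a+da,b+db]=h;im[a+da,b+db]=col
for i in range(0,11):
    y=.5-i*.1;cv2.putText(im,f'{y:.1f}',(int((y1-y)/res),10),0,.35,(255,255,0));cv2.line(im,(int((y1-y)/res),0),(int((y1-y)/res),H),(90,90,0),1)
for i in range(8):
    x=.2+i*.1;v=int((x1-x)/res);cv2.putText(im,f'{x:.1f}',(0,v),0,.35,(255,255,0));cv2.line(im,(0,v),(W,v),(90,90,0),1)
cv2.imwrite('pics/top.png',im[...,::-1]);np.save('z.npy',z)
E
```

```text
bar1 [0.475 0.008 0.025]
bar2 [ 0.323 -0.448  0.031]
bar3 [0.665 0.496 0.033]
gauge [0.68  0.255 0.091]
gtop [0.653 0.264 0.093]
bott [0.574 0.349 0.097]
post1 [ 0.535 -0.191  0.173]
balscreen [ 0.467 -0.227  0.065]
```

View pics/top.png

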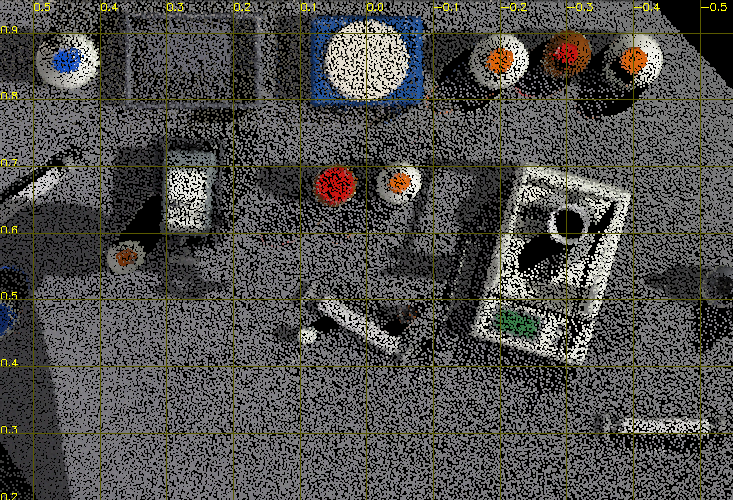

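View pics/wrist0.png

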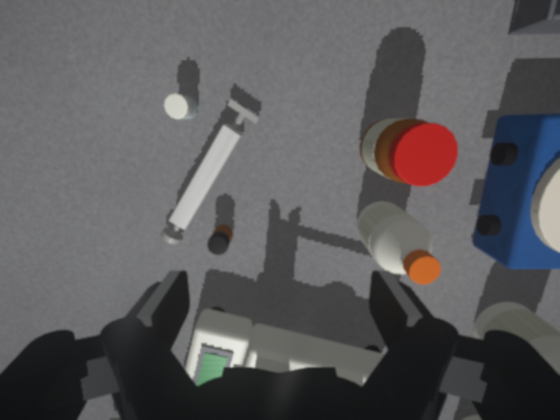

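Bar 1 at (0.465, 0.01) is nearest the base at 0.46 m; the others are about 0.55 m and 0.8 m away. Its T head is at the far-left end and its disc at the near-right end. I'll look closer at the balance posts and then the yoke with the wrist camera.

```bash
python3 -m handwheel '[[-0.038,-0.004,-0.006,0,0,0],[-0.038,-0.004,-0.006,0,0,0],[-0.038,-0.004,-0.006,0,0,0],[-0.038,-0.004,-0.006,0,0,0],[-0.038,-0.004,-0.006,0,0,0],[-0.038,-0.004,-0.006,0,0,0],[-0.038,-0.004,-0.006,0,0,0],[0,0,0,0,0,0]]' 0.3 60
python3 - <<'E'
from h import *
import pickle
c=shot('wrist');save(c,'wb.png');pickle.dump(c,open('wb.pkl','wb'));print(monitor.get_obs()['q'].round(1))
E
python3 -m handwheel '[[0.041,0.002,0,0,0,0],[0.041,0.002,0,0,0,0],[0.041,0.002,0,0,0,0],[0.041,0.002,0,0,0,0],[0.041,0.002,0,0,0,0],[0.041,0.002,0,0,0,0],[0.041,0.002,0,0,0,0],[0.041,0.002,0,0,0,0]]'
python3 -m handwheel '[[0.035,0.002,0,0,0,0],[0.035,0.002,0.006,0,0,0],[0.035,0.002,0.006,0,0,0],[0.035,0.002,0.006,0,0,0],[0.035,0,0.006,0,0,0],[0,0,0,0,0,0],[0,0,0,0,0,0],[0,0,0,0,0,0]]'
python3 - <<'E'
from h import *
import pickle
c=shot('wrist');save(c,'wg.png');pickle.dump(c,open('wg.pkl','wb'));print(monitor.get_obs()['q'].round(1),monitor.get_obs()['tcp_rot'])
a=[cv2.imread(f'pics/{n}.png')[:300] for n in('wb','wg')]
cv2.imwrite('pics/both.png',np.vstack(a))
E
```

```text
time: 0.82
ee_pos: [0.5209, -0.2716, 0.2903]
tcp_rot: [-180.0, 0.1, 89.7]
wrist_force: [1.3, 0.5, -0.0]
opening: 0.0556
[-27.3  11.5  22.  100.6  -0.   63. ]
time: 1.53
ee_pos: [0.5371, 0.065, 0.2902]
tcp_rot: [-180.0, -0.0, 90.1]
wrist_force: [1.7, -0.1, -1.3]
opening: 0.0558
time: 2.2
ee_pos: [0.5454, 0.2375, 0.2661]
tcp_rot: [-180.0, 0.0, 90.1]
wrist_force: [-0.0, 0.8, 0.5]
opening: 0.0555
[ 23.5  11.8  19.8  98.   -0.  113.5] [1.79995263e+02 7.58464106e-03 9.00155256e+01]
```

View pics/both.png

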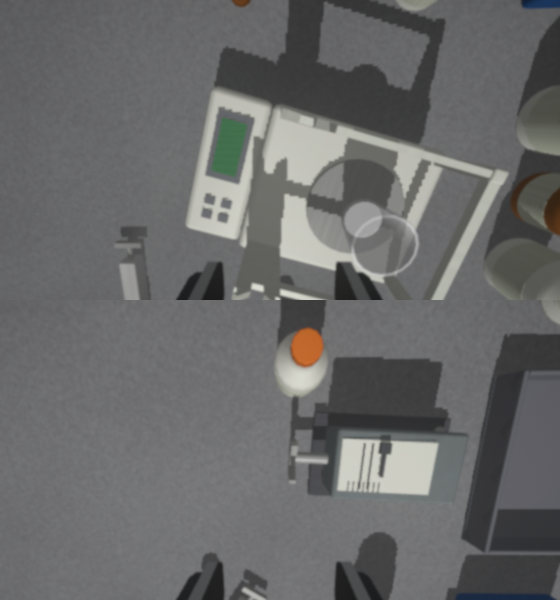

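Top half shows the balance: left post tips near (292,117) and (325,123), right post tips near (258,288) and (290,295). Bottom half shows the gauge: yoke plate near (293,155–180 in its own frame), pointer and two long lines at about (385/372/362,155). Now the numbers.

```bash
python3 - <<'E'
from h import *
import pickle
np.set_printoptions(suppress=True,precision=4)
b,g,w=[pickle.load(open(n+'.pkl','rb')) for n in('wb','wg','wrist0')]
def sel(c,lo,hi,x,y,rmax=420):
    P=c['P'][:rmax].reshape(-1,3);k=(P[:,2]>lo)&(P[:,2]<hi)&(P[:,0]>x[0])&(P[:,0]<x[1])&(P[:,1]>y[0])&(P[:,1]<y[1]);return P[k]
def rect(P):
    r=cv2.minAreaRect((P[:,:2]*1000).astype(np.float32));return r
# bar
P=sel(w,.022,.04,(.36,.58),(-.09,.11));print('bar',len(P),np.median(P[:,2]))
from scipy.cluster.vq import kmeans2
m=P.mean(0);
for it in range(3):
    u=np.linalg.svd(P[:,:2]-m[:2],full_matrices=False)[2][0]
    d=(P[:,:2]-m[:2]);n=np.array([-u[1],u[0]]);P=P[(abs(d@n)<.016)&(abs(d@u)<.075)];m=P.mean(0)
print(rect(P),m,np.degrees(np.arctan2(u[1],u[0])))
# gauge
P=sel(g,.085,.1,(.58,.75),(.2,.34));print('gtop',rect(P),np.median(P[:,2]))
P=sel(g,.055,.1,(.5,.585),(.2,.33));print('yoke',len(P))
c=g
im=g['img'][150-40:200,280:345];
for r in range(120,200,4): print(r,[('%3.0f'%(g['P'][r,q,2]*1000)) for q in range(284,332,3)])
# balance posts
P=sel(b,.177,.21,(.4,.75),(-.45,-.1),300)
l,k=None,0
cen,lab=kmeans2(P[:,:2],4,minit='++',seed=1)
for i in range(4): q=P[lab==i];print('post',len(q),q.mean(0),q.min(0),q.max(0))
print(monitor.get_obs()['ee_pos'])
E
```

```text
bar 2584 0.03093430227180083
((462.1705322265625, 12.747783660888672), (129.76800537109375, 22.099151611328125), 57.05170440673828) [0.4645 0.0157 0.0308] -122.93024504431628
gtop ((659.081787109375, 269.5475158691406), (70.187744140625, 125.29122161865234), 87.37689971923828) 0.09189503929320952
yoke 311
120 ['  1', '  2', '  2', ' -1', '  1', '  1', '  0', '  1', '  0', '  0', ' 11', ' 14', ' 12', ' 14', ' 14', ' 13']
124 ['  1', '  2', '  1', '  2', '  2', '  1', '  1', '  2', ' -0', '  3', ' 11', ' 12', ' 13', ' 13', ' 12', ' 12']
128 ['  1', '  3', '  2', '  1', '  1', '  1', '  1', ' -0', '  2', ' -1', ' 14', ' 13', ' 13', ' 12', ' 14', ' 31']
132 ['  0', '  2', '  2', '  1', '  3', '  1', '  0', ' -0', '  2', '  1', ' 13', ' 14', ' 12', ' 14', ' 12', ' 37']
136 [' -0', '  2', '  1', '  1', ' -1', '  2', '  3', '  1', '  1', '  1', ' 11', ' 12', ' 14', ' 12', ' 16', ' 41']
140 ['  0', '  1', ' 73', ' 78', ' 75', '  1', ' -0', '  2', '  0', '  2', ' 11', ' 14', ' 14', ' 14', ' 21', ' 43']
144 ['  1', '  1', ' 79', ' 97', ' 97', '  2', '  0', '  0', '  0', ' 10', ' 12', ' 13', ' 
[... 1217 characters left out ...]
 0', ' -1', '  2', 'nan', '  1', '  0', ' 12', ' 14', ' 13', ' 12', ' 14', ' 12', ' 59', ' 79']
192 [' -1', ' -0', '  2', '  1', '  0', ' -0', '  1', '  1', ' 12', ' 14', ' 13', ' 13', ' 14', ' 14', ' 13', ' 81']
196 ['  1', '  2', '  1', '  0', '  1', '  2', ' -0', '  2', '  1', '  2', '  1', '  2', ' -0', '  0', '  0', ' -0']
post 188 [ 0.5275 -0.1927  0.1924] [ 0.5201 -0.1972  0.1796] [ 0.5358 -0.1886  0.1977]
post 144 [ 0.5119 -0.3393  0.1837] [ 0.5045 -0.3426  0.1772] [ 0.5193 -0.3368  0.1911]
post 259 [ 0.487  -0.3329  0.1875] [ 0.4798 -0.3385  0.177 ] [ 0.4945 -0.3293  0.1983]
post 206 [ 0.5526 -0.1997  0.1914] [ 0.5458 -0.2046  0.1775] [ 0.5603 -0.1952  0.1983]
[0.5457 0.2368 0.2665]
```

```bash
python3 - <<'E'
from h import *
a=cv2.imread('pics/wb.png')[90:310,180:360];b=cv2.imread('pics/wg.png')[90:210,270:470]
a=cv2.resize(a,None,fx=2.7,fy=2.7,interpolation=2);b=cv2.resize(b,None,fx=2.4,fy=2.4,interpolation=2)
o=np.zeros((600,800,3),np.uint8);o[:a.shape[0],:a.shape[1]][:600]=a[:600];
b=cv2.rotate(b,0);o[:b.shape[0],800-b.shape[1]:]=b;cv2.imwrite('pics/z.png',o)
E
```

```text
(no output)
```

View pics/z.png

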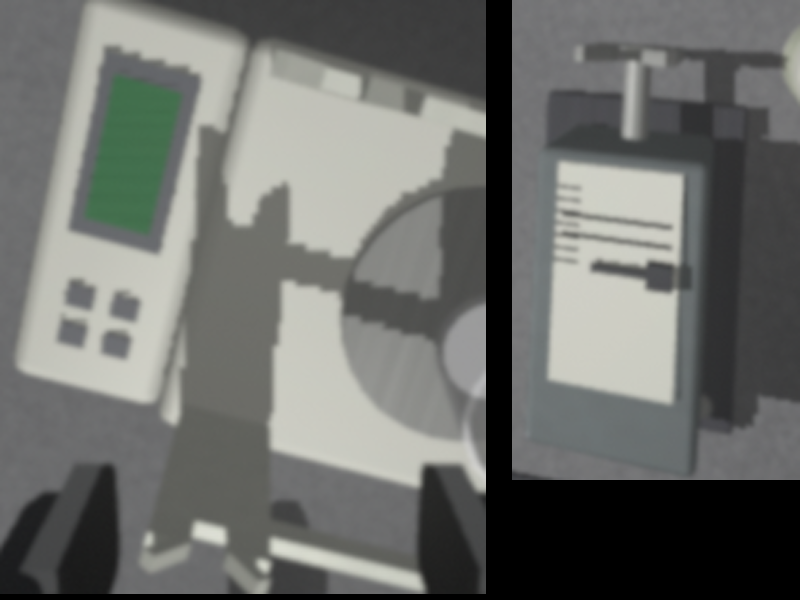

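```bash
python3 - <<'E'
from h import *
import pickle
np.set_printoptions(suppress=True,precision=4)
b,g,s,sd=[pickle.load(open(n+'.pkl','rb')) for n in('wb','wg','scene0','side0')]
def loc(c,o,a,zlo,zhi,xr,yr,rmax=300):
    a=np.radians(a);P=c['P'][:rmax].reshape(-1,3);P=P[(P[:,2]>zlo)&(P[:,2]<zhi)]
    d=P[:,:2]-o;L=np.c_[d@[np.cos(a),np.sin(a)],d@[-np.sin(a),np.cos(a)],P[:,2]]*1000
    return L[(abs(L[:,0]-xr[0])<xr[1])&(abs(L[:,1]-yr[0])<yr[1])]
def rep(n,L): 
    print(n,len(L),*( [L.mean(0),L.min(0),L.max(0)] if len(L) else []))
go=(.5567,.2742)
for nm,c in (('wrist',g),('scene',s),('side',sd)):
    print(nm)
    rep('floor',loc(c,go,-2.6,.066,.077,(0,10),(0,8),420))
    rep('plate',loc(c,go,-2.6,.06,.1,(0,10),(0,30),420))
    rep('tip+',loc(c,go,-2.6,.085,.1,(0,10),(15,14),420))
    rep('tip-',loc(c,go,-2.6,.085,.1,(0,10),(-15,14),420))
bo=(.5198,-.2662)
for nm,c,rm in (('wrist',b,300),('scene',s,420),('side',sd,420)):
    print(nm)
    for sg in (1,-1):
        rep('floor',loc(c,bo,-15.5,.1655,.1745,(0,8),(74*sg,6),rm))
        rep('post',loc(c,bo,-15.5,.176,.2,(0,30),(74*sg,12),rm))
        rep('t+',loc(c,bo,-15.5,.179,.2,(14,14),(74*sg,12),rm))
        rep('t-',loc(c,bo,-15.5,.179,.2,(-14,14),(74*sg,12),rm))
E
```

```text
wrist
floor 69 [-0.0384 -0.6974 71.6828] [-2.8058 -5.7405 67.8885] [ 2.8765  6.6037 76.3826]
plate 302 [-0.2055  1.1839 84.85  ] [ -2.919  -19.6674  60.102 ] [ 3.2433 20.4764 98.1157]
tip+ 93 [ 0.1366 13.948  92.3591] [-2.7373  6.4656 85.0428] [ 3.2433 20.4456 97.5441]
tip- 93 [ -0.0688 -12.2646  92.0594] [ -2.919  -19.6674  85.0778] [ 2.6464 -5.8871 98.1157]
scene
floor 5 [ 6.3461  2.7106 70.1795] [ 4.9307 -1.9112 66.4031] [ 8.3645  6.2316 74.2736]
plate 53 [ 4.9491 -0.9621 77.0292] [ -0.3639 -22.0924  60.446 ] [ 9.1826 21.0349 94.461 ]
tip+ 10 [ 4.4493 12.172  89.4777] [-0.3639  1.0191 85.3906] [ 8.9117 18.206  94.461 ]
tip- 4 [  4.6315 -15.7829  91.3757] [  1.2717 -18.0662  88.3608] [  6.8449 -12.5022  92.8425]
side
floor 15 [ 1.3067 -1.5748 70.4762] [-1.952  -7.8347 66.3696] [ 6.8908  5.1817 73.6806]
plate 111 [ 1.2668  2.5607 77.3802] [ -1.952 -18.492  60.019] [ 9.1378 22.3426 97.5959]
tip+ 10 [ 1.3534 16.8363 93.4158] [-0.9479 11.3775 85.1211] [ 6.9124 21.6583 97.5959]
tip- 17 [  1.5358 -10.9395  91.797 ] [ -1.8547 -17.9795  85.782 ] [ 6.5578 -4.8236 97.1774]
wrist
floor 134 [ 
[... 1562 characters left out ...]
347 166.3007] [  7.7951  77.1257 171.1148]
post 36 [  1.0812  75.5827 185.3154] [-18.2481  69.1435 176.3945] [ 19.5576  80.0331 196.0551]
t+ 15 [ 13.3927  75.3681 187.8242] [  5.1803  70.3491 179.2727] [ 19.5576  80.0331 194.9379]
t- 13 [-12.947   76.0933 187.293 ] [-18.2481  69.1435 182.3445] [ -5.5747  79.5253 196.0551]
floor 10 [  0.0195 -71.8455 169.4565] [ -7.5504 -75.8041 166.2051] [  7.8459 -68.3406 172.4404]
post 35 [  2.4972 -72.7939 185.1149] [-19.5039 -78.8013 176.161 ] [ 21.2332 -65.8736 196.5518]
t+ 17 [ 13.5666 -72.8547 186.6307] [  4.6773 -78.8013 180.0038] [ 21.2332 -66.3826 196.5518]
t- 13 [-12.4891 -72.5156 185.9914] [-19.5039 -78.5699 179.5777] [ -4.1983 -65.8736 195.1715]
```

Bar centre is (0.4622, 0.0127), axis 57.05°, and the fitted size 129.8 × 22.1 mm matches the spec. Yoke is at (0.5567, 0.2748), gauge x at −2.6°. Notch midpoint is (0.5201, −0.2669), balance x at −16.1°. I go above the bar.

```bash
python3 -m handwheel '[[-0.0374,-0.0139,0,0,0,0],[-0.0374,-0.0139,0,0,0,0],[-0.0374,-0.0139,0,0,0,0],[-0.0374,-0.0139,0,0,0,0],[-0.0374,-0.0139,0,0,0,0],[-0.0374,-0.0139,0,0,0,0],[0,0,0.03,0,0,6.6],[0,0,0.03,0,0,6.6]]' 0.3 80
python3 -m handwheel '[[0,0,0.03,0,0,6.6],[0,0,0.03,0,0,6.6],[0,0,0.03,0,0,6.6],[0,0,0.02,0,0,0],[0,0,0,0,0,0],[0,0,0,0,0,0],[0,0,0,0,0,0],[0,0,0,0,0,0]]'
python3 - <<'E'
from h import *
import pickle
c=shot('wrist');save(c,'wbar.png');o=monitor.get_obs();print(o['ee_pos'],o['tcp_rot'],o['q'])
P=c['P'][:280].reshape(-1,3);P=P[(P[:,2]>.024)&(P[:,2]<.038)]
d=P[:,:2]-[.4622,.0127];a=np.radians(57.05);L=np.c_[d@[np.cos(a),np.sin(a)],d@[-np.sin(a),np.cos(a)]]
P=P[(abs(L[:,0])<.064)&(abs(L[:,1])<.02)];print(cv2.minAreaRect((P[:,:2]*1000).astype(np.float32)),P.mean(0))
E
```

```text
time: 2.92
ee_pos: [0.4626, 0.0096, 0.208]
tcp_rot: [179.7, -0.1, 76.2]
wrist_force: [0.2, 0.6, -1.1]
opening: 0.0555
time: 3.58
ee_pos: [0.4636, 0.0124, 0.0984]
tcp_rot: [179.9, -0.1, 57.0]
wrist_force: [-0.1, -0.1, -0.0]
opening: 0.0557
[0.46352904 0.01243504 0.0981801 ] [ 1.79865422e+02 -9.14845363e-02  5.70024693e+01] [ 1.53723543e+00 -7.28840222e+00 -1.85851298e+01  7.85405466e+01
 -9.29714571e-04  1.24534872e+02]
((471.2043762207031, 26.21053123474121), (94.93315887451172, 21.98590660095215), 57.106815338134766) [0.47311434 0.02915847 0.03090848]
```

View pics/wbar.png

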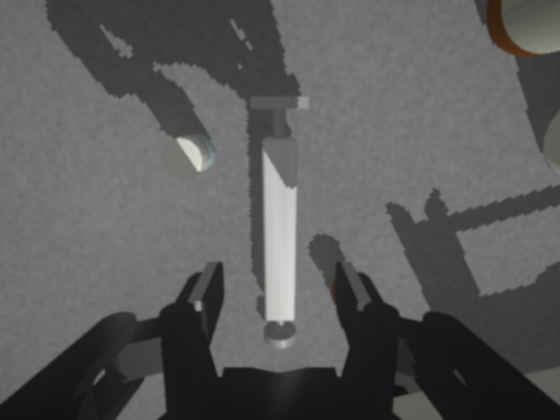

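The bar is aligned between the fingers (columns 263–297, centre ~280), with the clear vial at (190,155). The amber vial is partly hidden behind the right finger near (335,290), so I check its clearance from the first picture.

```bash
python3 - <<'E'
from h import *
import pickle
w=pickle.load(open('wrist0.pkl','rb'));a=np.radians(57.05)
P=w['P'].reshape(-1,3);P=P[(P[:,2]>.036)&(P[:,2]<.055)]
d=(P[:,:2]-[.4622,.0127])*1000;L=np.c_[d@[np.cos(a),np.sin(a)],d@[-np.sin(a),np.cos(a)]]
for s in(1,-1):
    k=L[(L[:,1]*s>12)&(L[:,1]*s<90)&(abs(L[:,0])<90)];print(len(k),k.min(0),k.max(0),k.mean(0))
E
```

```text
539 [42.93771265 43.89495181] [66.87363575 67.9244636 ] [55.56983033 55.04821878]
372 [-66.06189665 -63.58474646] [-41.19175906 -40.01843804] [-51.9175545  -51.87790659]
```

```bash
python3 -m handwheel '[[0,0,0.02,0,0,0],[0,0,0.02,0,0,0],[0,0,0.02,0,0,0],[0,0,0.01,0,0,0],[0,0,0.006,0,0,0],[0,0,0,0,0,0],[0,0,0,0,0,0],[0,0,0,0,0,0]]' 0.3 100
python3 -m handwheel '[[0,0,0,0,0,0],[0,0,0,0,0,0],[0,0,0,0,0,0],[0,0,0,0,0,0],[0,0,0,0,0,0],[0,0,0,0,0,0],[0,0,0,0,0,0],[0,0,0,0,0,0]]' -1 100
```

```text
time: 4.3
ee_pos: [0.4634, 0.0126, 0.0216]
tcp_rot: [179.9, -0.1, 57.0]
wrist_force: [0.4, 0.1, 0.3]
opening: 0.0554
time: 4.97
ee_pos: [0.4632, 0.0126, 0.0212]
tcp_rot: [179.9, -0.0, 57.0]
wrist_force: [-2.1, -0.3, 6.2]
opening: 0.0203
```

```bash
python3 -m handwheel '[[0,0,-0.015,0,0,0],[0,0,-0.03,0,0,0],[0,0,-0.04,0,0,0],[0,0,-0.04,0,0,0],[0,0,-0.04,0,0,0],[0,0,-0.03,0,0,0],[0.0146,-0.008,-0.005,0,0,0],[0.0291,-0.0161,0,0,0,0]]' -1 100
python3 -m handwheel '[[0.0291,-0.0161,0,0,0,0],[0.0291,-0.0161,0,0,0,0],[0.0291,-0.0161,0,0,0,0],[0.0291,-0.0161,0,0,0,0],[0.0291,-0.0161,0,0,0,0],[0.0291,-0.0161,0,0,0,0],[0.0146,-0.008,0,0,0,-3],[0,0,0,0,0,-6]]'
python3 -m handwheel '[[0,0,0,0,0,-7],[0,0,0,0,0,-7],[0,0,0,0,0,-7],[0,0,0,0,0,-7],[0,0,0,0,0,-7],[0,0,0,0,0,-7],[0,0,0,0,0,-7],[0,0,0,0,0,-7]]'
python3 -m handwheel '[[0,0,0,0,0,-7],[0,0,0,0,0,-7],[0,0,0,0,0,-7],[0,0,0,0,0,-7],[0,0,0,0,0,-7],[0,0,0,0,0,-7],[0,0,0,0,0,-7],[0,0,0,0,0,-6.4]]'
python3 -m handwheel '[[0,0,0,0,0,0],[0,0,0,0,0,0],[0,0,0,0,0,0],[0,0,0,0,0,0],[0,0,0,0,0,0],[0,0,0,0,0,0],[0,0,0,0,0,0],[0,0,0,0,0,0]]'
python3 -c "
from h import *
o=monitor.get_obs();print(o['ee_pos'],o['tcp_rot'],o['q'].round(1))"
```

```text
time: 5.63
ee_pos: [0.4672, 0.0611, 0.2233]
tcp_rot: [179.8, -0.1, 56.8]
wrist_force: [1.1, -0.3, -2.7]
opening: 0.0206
time: 6.3
ee_pos: [0.4812, 0.2812, 0.2192]
tcp_rot: [-179.9, 0.0, 66.3]
wrist_force: [1.1, 0.7, -3.2]
opening: 0.0205
time: 6.97
ee_pos: [0.4814, 0.2779, 0.2199]
tcp_rot: [-180.0, -0.0, 122.3]
wrist_force: [0.2, 0.0, -2.4]
opening: 0.0199
time: 7.63
ee_pos: [0.4814, 0.2779, 0.22]
tcp_rot: [-180.0, -0.0, 177.8]
wrist_force: [-0.7, -0.2, -2.4]
opening: 0.0202
time: 8.3
ee_pos: [0.4815, 0.278, 0.2203]
tcp_rot: [-180.0, -0.0, 177.4]
wrist_force: [1.0, -0.1, -1.7]
opening: 0.0207
[0.48150593 0.27802035 0.22025513] [-1.79997824e+02 -1.00958020e-03  1.77375345e+02] [30.   5.3  7.3 92.  -0.  32.6]
```

```bash
python3 -m handwheel '[[0,0,0.02,0,0,0],[0,0,0.025,0,0,0],[0,0,0.025,0,0,0],[0,0,0.02,0,0,0],[0,0,0.01,0,0,0],[0,0,0.005,0,0,0],[0,0,0,0,0,0],[0,0,0,0,0,0]]'
python3 - <<'E'
from h import *
o=[]
for n in('side','scene'):
    c=shot(n);P=c['P'];d=P-[.5567,.2748,.08];k=np.isfinite(P).all(2)&(np.linalg.norm(d,axis=2)<.05)
    r,q=np.where(k);r0,q0=int(np.median(r))-38,int(np.median(q))-50
    o.append(cv2.resize(c['img'][r0:r0+76,q0:q0+100],(400,304),interpolation=2))
cv2.imwrite('pics/y1.png',np.hstack(o)[...,::-1])
E
```

```text
time: 8.97
ee_pos: [0.4819, 0.2782, 0.1164]
tcp_rot: [180.0, 0.1, 177.4]
wrist_force: [-1.6, -0.2, -2.1]
opening: 0.0208
```

View pics/y1.png

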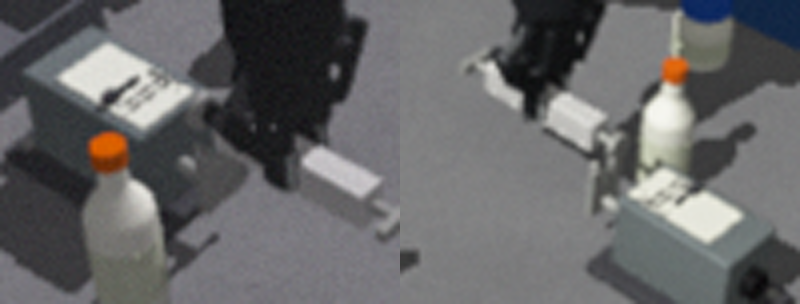

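The stud sits above the yoke, with its disc on the gauge side at about (610,140) in the scene half. I lower it gently.

```bash
python3 -m handwheel '[[0,0,0.005,0,0,0],[0,0,0.005,0,0,0],[0,0,0.004,0,0,0],[0,0,0.004,0,0,0],[0,0,0,0,0,0],[0,0,0,0,0,0],[0,0,0,0,0,0],[0,0,0,0,0,0]]'
python3 -m handwheel '[[0,0,0.003,0,0,0],[0,0,0.003,0,0,0],[0,0,0.003,0,0,0],[0,0,0.003,0,0,0],[0,0,0.003,0,0,0],[0,0,0.001,0,0,0],[0,0,0,0,0,0],[0,0,0,0,0,0]]'
```

```text
time: 9.73
ee_pos: [0.4816, 0.2781, 0.0975]
tcp_rot: [180.0, 0.0, 177.4]
wrist_force: [0.8, -0.6, -2.1]
opening: 0.0199
time: 10.4
ee_pos: [0.4815, 0.278, 0.0812]
tcp_rot: [-180.0, -0.0, 177.4]
wrist_force: [-0.3, 0.1, -1.4]
opening: 0.0204
```

```bash
python3 -m handwheel '[[0.0015,0,0,0,0,0],[0.0015,0,0,0,0,0],[0.0015,0,0,0,0,0],[0.0015,0,0,0,0,0],[0.0015,0,0,0,0,0],[0.0015,0,0,0,0,0],[0.001,0,0,0,0,0],[0,0,0,0,0,0]]'
python3 -m handwheel '[[0.001,0,0,0,0,0],[0.001,0,0,0,0,0],[0.001,0,0,0,0,0],[0.001,0,0,0,0,0],[0,0,0,0,0,0],[0,0,0,0,0,0],[0,0,0,0,0,0],[0,0,0,0,0,0]]'
python3 - <<'E'
from h import *
print(*(monitor.get_obs()['wrist_force'] for _ in range(1)))
c=shot('scene')
P=c['P'];k=np.isfinite(P).all(2)&(np.linalg.norm(P-[.66,.27,.092],axis=2)<.07);r,q=np.where(k);r0,q0=int(np.median(r))-28,int(np.median(q))-40
cv2.imwrite('pics/g1.png',cv2.resize(c['img'][r0:r0+56,q0:q0+80],(800,560),interpolation=2)[...,::-1])
E
```

```text
time: 11.07
ee_pos: [0.472, 0.2785, 0.0815]
tcp_rot: [180.0, 0.1, 177.4]
wrist_force: [6.5, -0.3, -3.4]
opening: 0.0203
time: 11.73
ee_pos: [0.4687, 0.2787, 0.0815]
tcp_rot: [180.0, 0.2, 177.4]
wrist_force: [9.9, 0.1, -4.7]
opening: 0.02
[ 9.8860009   0.06029318 -4.71069059]
```

View pics/g1.png

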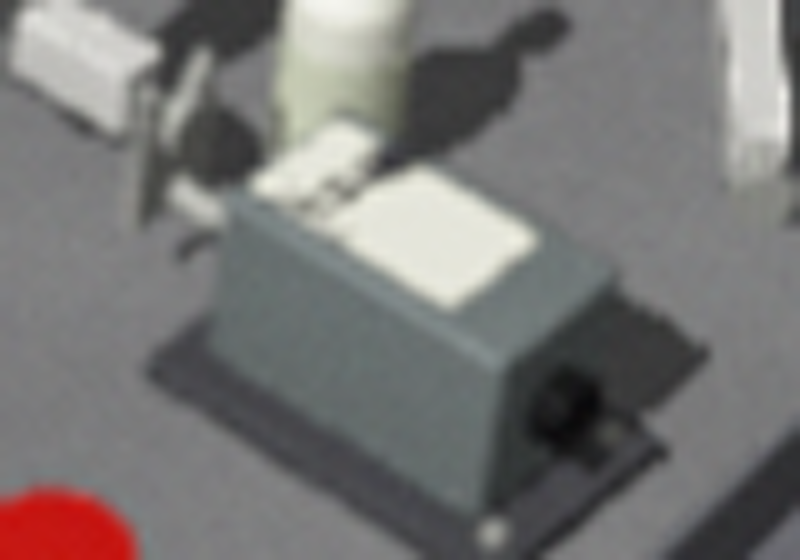

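The pointer has reached the lines (dark blur near (335,190)), but the crop is too coarse to read. I measure it by rectifying the plate in both cameras and comparing with the rest picture.

```bash
cat > ptr.py <<'E'
from h import *
import pickle
def prof(c,ylo=-10,yhi=14,z=.0935):
    xs=np.arange(45,125,1.);ys=np.arange(ylo,yhi,1.);a=np.radians(-2.6)
    G=np.stack(np.meshgrid(xs,ys),-1)/1000
    X=np.dstack([.5567+G[...,0]*np.cos(a)-G[...,1]*np.sin(a),.2748+G[...,0]*np.sin(a)+G[...,1]*np.cos(a),np.full(G.shape[:2],z)]).reshape(-1,3)
    Wi=np.linalg.inv(c['W']);uv=cv2.projectPoints(X@Wi[:3,:3].T+Wi[:3,3],np.zeros(3),np.zeros(3),c['K'],np.array(c['distortion'],float))[0].reshape(len(ys),len(xs),2).astype(np.float32)
    return xs,cv2.remap(cv2.cvtColor(c['img'],cv2.COLOR_RGB2GRAY).astype(np.float32),uv[...,0],uv[...,1],1)
if __name__=='__main__':
    np.set_printoptions(linewidth=250,suppress=True,precision=0)
    o=monitor.get_obs();print(o['ee_pos'].round(4),o['wrist_force'].round(1))
    xs,p=prof(pickle.load(open('wg.pkl','rb')));print('x',xs[::2]);
    for lab,q in(('wg',p),): print(lab,'edge y',q[:8].mean(0)[::2],'mid',q[10:].mean(0)[::2])
    for n in('scene','side'):
        p0=prof(pickle.load(open(n+'0.pkl','rb')))[1];p1=prof(shot(n))[1]
        for s in(slice(0,12),slice(12,24)):
            d=(p1-p0)[s].mean(0);i,j=d.argmin(),d.argmax();cm=lambda w:(xs*w).sum()/w.sum()
            w0=np.where(abs(xs-xs[j])<6,np.clip(d,0,None),0);w1=np.where(abs(xs-xs[i])<6,np.clip(-d,0,None),0)
            print(n,s,'rest %.1f now %.1f pull %.1f amp %.0f %.0f'%(cm(w0),cm(w1),cm(w0)-cm(w1),d.max(),d.min()))
E
python3 ptr.py
```

```text
[0. 0. 0.] [10. -0. -5.]
x [ 45.  47.  49.  51.  53.  55.  57.  59.  61.  63.  65.  67.  69.  71.  73.  75.  77.  79.  81.  83.  85.  87.  89.  91.  93.  95.  97.  99. 101. 103. 105. 107. 109. 111. 113. 115. 117. 119. 121. 123.]
wg edge y [146. 198. 206. 206. 206. 206. 206. 206. 206. 205. 180. 143. 197. 205. 178. 142. 198. 205. 203. 178. 112. 102. 168. 203. 204. 205. 204. 204. 204. 204. 204. 204. 204. 204. 204. 204. 204. 204. 203. 203.] mid [143. 197. 206. 206. 206. 206. 206. 205. 205. 205. 182. 141. 197. 205. 181. 139. 196. 205. 197. 159.  91.  89. 156. 191. 200. 204. 204. 204. 204. 204. 204. 204. 204. 204. 204. 203. 203. 203. 203. 203.]
scene slice(0, 12, None) rest 49.9 now 74.2 pull -24.3 amp 104 -30
scene slice(12, 24, None) rest 49.7 now 74.8 pull -25.0 amp 104 -76
side slice(0, 12, None) rest 90.5 now 80.0 pull 10.5 amp 96 -103
side slice(12, 24, None) rest 90.9 now 79.9 pull 10.9 amp 115 -118
```

The side camera gives a pull of about 10.7 mm and the force reads 9.9 N, so they agree. I pull 4.3 mm more and hold.

```bash
python3 -m handwheel '[[0.0008,0,0,0,0,0],[0.0008,0,0,0,0,0],[0.0008,0,0,0,0,0],[0.0008,0,0,0,0,0],[0.0008,0,0,0,0,0],[0.0004,0,0,0,0,0],[0,0,0,0,0,0],[0,0,0,0,0,0]]'
python3 ptr.py | grep -v -e x -e wg
python3 -m handwheel '[[0,0,0,0,0,0],[0,0,0,0,0,0],[0,0,0,0,0,0],[0,0,0,0,0,0],[0,0,0,0,0,0],[0,0,0,0,0,0],[0,0,0,0,0,0],[0,0,0,0,0,0]]'
python3 -m handwheel '[[0,0,0,0,0,0],[0,0,0,0,0,0],[0,0,0,0,0,0],[0,0,0,0,0,0],[0,0,0,0,0,0],[0,0,0,0,0,0],[0,0,0,0,0,0],[0,0,0,0,0,0]]'
python3 ptr.py | grep side
```

```text
time: 12.55
ee_pos: [0.4649, 0.2789, 0.0816]
tcp_rot: [180.0, 0.2, 177.4]
wrist_force: [13.6, 0.2, -6.2]
opening: 0.0206
[0. 0. 0.] [14.  0. -6.]
scene slice(0, 12, None) rest 49.8 now 72.0 pull -22.2 amp 105 -88
scene slice(12, 24, None) rest 49.8 now 71.7 pull -21.9 amp 103 -94
side slice(0, 12, None) rest 90.1 now 76.1 pull 13.9 amp 97 -65
side slice(12, 24, None) rest 90.2 now 76.0 pull 14.2 amp 126 -82
time: 13.32
ee_pos: [0.465, 0.279, 0.0816]
tcp_rot: [180.0, 0.2, 177.4]
wrist_force: [13.8, 0.0, -7.7]
opening: 0.0204
time: 13.98
ee_pos: [0.4649, 0.279, 0.0815]
tcp_rot: [180.0, 0.2, 177.4]
wrist_force: [12.8, 0.0, -6.9]
opening: 0.0203
side slice(0, 12, None) rest 90.0 now 76.1 pull 13.9 amp 97 -64
side slice(12, 24, None) rest 90.2 now 75.4 pull 14.8 amp 127 -81
```

The pointer was held at about 14 mm for over 1.4 s, between the lines. Easing off and lifting out.

```bash
python3 -m handwheel '[[-0.0015,0,0,0,0,0],[-0.0015,0,0,0,0,0],[-0.0015,0,0,0,0,0],[-0.0015,0,0,0,0,0],[-0.0015,0,0,0,0,0],[-0.0015,0,0,0,0,0],[-0.0015,0,0,0,0,0],[-0.0015,0,0,0,0,0]]'
python3 -m handwheel '[[-0.0015,0,0,0,0,0],[-0.0015,0,0,0,0,0],[-0.0015,0,0,0,0,0],[-0.0015,0,0,0,0,0],[-0.0004,0,0,0,0,0],[0,0,0,0,0,0],[0,0,0,0,0,0],[0,0,0,0,0,0]]'
python3 ptr.py | grep -e side
```

```text
time: 14.75
ee_pos: [0.4753, 0.2783, 0.0814]
tcp_rot: [180.0, 0.0, 177.4]
wrist_force: [3.0, 0.1, -2.2]
opening: 0.0203
time: 15.42
ee_pos: [0.4814, 0.278, 0.0812]
tcp_rot: [-180.0, -0.0, 177.4]
wrist_force: [-0.5, 0.1, -1.6]
opening: 0.0201
side slice(0, 12, None) rest 50.8 now 89.0 pull -38.3 amp 92 -10
side slice(12, 24, None) rest 50.7 now 64.6 pull -13.9 amp 91 -10
```

```bash
python3 -m handwheel '[[0,0,-0.005,0,0,0],[0,0,-0.01,0,0,0],[0,0,-0.02,0,0,0],[0,0,-0.03,0,0,0],[0,0,-0.03,0,0,0],[0,0,-0.025,0,0,0],[0,0,-0.015,0,0,0],[0,0,0,0,0,-4]]'
python3 -m handwheel '[[0,0,0,0,0,-7],[0,0,0,0,0,-7],[0,0,0,0,0,-7],[0,0,0,0,0,-7],[0,0,0,0,0,-7],[0,0,0,0,0,-7],[0,0,0,0,0,-7],[0,0,0,0,0,-7]]'
python3 -m handwheel '[[0,0,0,0,0,-7],[0,0,0,0,0,-7],[0,0,0,0,0,-7],[0,0,0,0,0,-7],[0,0,0,0,0,-7],[0,0,0,0,0,-7],[0,0,0,0,0,-7],[0,0,0,0,0,-7]]'
python3 -m handwheel '[[0,0,0,0,0,-7],[0,0,0,0,0,-7],[0,0,0,0,0,-7],[0,0,0,0,0,-7],[0,0,0,0,0,-7],[0,0,0,0,0,-7],[0,0,0,0,0,-7],[0,0,0,0,0,-7]]'
python3 -m handwheel '[[0,0,0,0,0,-4],[0,0,0,0,0,-4],[0,0,0,0,0,0],[0,0,0,0,0,0],[0,0,0,0,0,0],[0,0,0,0,0,0],[0,0,0,0,0,0],[0,0,0,0,0,0]]'
python3 - <<'E'
from h import *
np.set_printoptions(suppress=True,precision=4)
o=monitor.get_obs();print(o['ee_pos'],o['tcp_rot'])
c=shot('wrist');save(c,'w2.png')
T=np.eye(4);T[:3,:3]=R.from_euler('xyz',o['tcp_rot'],degrees=True).as_matrix();T[:3,3]=o['ee_pos']
P=c['P'].reshape(-1,3);L=((P-T[:3,3])@T[:3,:3])*1000;I=c['img'].reshape(-1,3)
k=(abs(L[:,2])<16)&(abs(L[:,1])<22)&(L[:,0]>20)&(L[:,0]<105);L=L[k]
for x in range(20,100,5):
    q=L[(L[:,0]>=x)&(L[:,0]<x+5)]
    if len(q)>3: print(x,len(q),'y',q[:,1].min().round(1),q[:,1].max().round(1),'ztop',np.percentile(q[:,2],10).round(1))
t=L[abs(L[:,1])>12];print('Thead x',t.min(0),t.max(0),np.percentile(t[:,0],[5,50,95]))
b=L[(abs(L[:,1])>6)&(abs(L[:,1])<11)&(L[:,0]<76)];print('bar end',np.percentile(b[:,0],[90,98,100]))
E
```

```text
time: 16.18
ee_pos: [0.4825, 0.2786, 0.2217]
tcp_rot: [179.8, 0.3, -178.6]
wrist_force: [0.1, 0.1, -2.3]
opening: 0.0204
time: 16.85
ee_pos: [0.4815, 0.278, 0.2174]
tcp_rot: [-180.0, 0.1, -122.3]
wrist_force: [-0.4, -0.3, -2.9]
opening: 0.0206
time: 17.52
ee_pos: [0.4815, 0.278, 0.2175]
tcp_rot: [-179.9, 0.0, -66.3]
wrist_force: [-0.7, 0.2, -1.6]
opening: 0.0204
time: 18.18
ee_pos: [0.4815, 0.278, 0.2174]
tcp_rot: [-180.0, -0.0, -10.3]
wrist_force: [0.5, -0.1, -3.6]
opening: 0.0206
time: 18.85
ee_pos: [0.4815, 0.278, 0.2163]
tcp_rot: [-180.0, 0.0, -2.6]
wrist_force: [-0.6, -0.5, -2.8]
opening: 0.0203
[0.4815 0.278  0.2163] [-179.9998    0.0001   -2.6396]
20 581 y -11.7 10.0 ztop -10.5
25 607 y -11.7 10.3 ztop -10.4
30 625 y -11.6 10.2 ztop -10.4
35 649 y -11.8 10.1 ztop -10.5
40 674 y -11.8 10.3 ztop -10.5
45 699 y -11.6 10.2 ztop -10.4
50 725 y -11.7 10.2 ztop -10.5
55 755 y -11.8 10.3 ztop -10.5
60 842 y -11.5 10.3 ztop -10.1
65 254 y -4.6 3.3 ztop 0.9
70 258 y -4.5 3.3 ztop 0.9
75 269 y -4.5 3.2 ztop 0.8
80 1102 y -18.6 17.7 ztop -0.5
85 954 y -18.6 17.5 ztop -0.5
Thead x [ 81.4992 -18.6188  -1.756 ] [88.5357 17.6963  6.4174] [81.6637 84.9091 88.1861]
bar end [61.2393 63.6465 63.7851]
```

The T is in place; bar centre sits 1.4 mm along −x in the tool. I shift 4 mm toward the gauge, then lower.

```bash
python3 -m handwheel '[[0.002,0,0.01,0,0,0],[0.002,0,0.025,0,0,0],[0,0,0.025,0,0,0],[0,0,0.025,0,0,0],[0,0,0.012,0,0,0],[0,0,0.003,0,0,0],[0,0,0,0,0,0],[0,0,0,0,0,0]]'
python3 -m handwheel '[[0,0,0.005,0,0,0],[0,0,0.005,0,0,0],[0,0,0.004,0,0,0],[0,0,0.004,0,0,0],[0,0,0,0,0,0],[0,0,0,0,0,0],[0,0,0,0,0,0],[0,0,0,0,0,0]]'
python3 - <<'E'
from h import *
o=[]
for n in('side','scene'):
    c=shot(n);P=c['P'];d=P-[.5567,.2748,.08];k=np.isfinite(P).all(2)&(np.linalg.norm(d,axis=2)<.05)
    r,q=np.where(k);r0,q0=int(np.median(r))-38,int(np.median(q))-50
    o.append(cv2.resize(c['img'][r0:r0+76,q0:q0+100],(400,304),interpolation=2))
c=shot('wrist')['img'][40:240,180:380];o.append(cv2.resize(c,(304,304),interpolation=2))
cv2.imwrite('pics/y2.png',cv2.resize(np.hstack(o),(800,220))[...,::-1])
E
```

```text
time: 19.57
ee_pos: [0.486, 0.2781, 0.1175]
tcp_rot: [-180.0, -0.1, -2.6]
wrist_force: [0.6, 0.6, -1.7]
opening: 0.0203
time: 20.23
ee_pos: [0.4856, 0.2779, 0.0985]
tcp_rot: [-180.0, -0.0, -2.6]
wrist_force: [-0.8, 1.0, -2.6]
opening: 0.0203
```

View pics/y2.png

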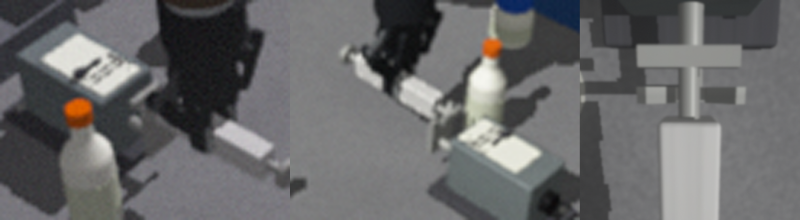

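The wrist view (right) shows the shank centred in the slot at (690,95), the T head behind the plate and the bar in front. I lower it and start the pull.

```bash
python3 -m handwheel '[[0,0,0.003,0,0,0],[0,0,0.003,0,0,0],[0,0,0.003,0,0,0],[0,0,0.003,0,0,0],[0,0,0.003,0,0,0],[0,0,0.002,0,0,0],[0,0,0,0,0,0],[0,0,0,0,0,0]]'
python3 -m handwheel '[[-0.0015,0,0,0,0,0],[-0.0015,0,0,0,0,0],[-0.0015,0,0,0,0,0],[-0.0015,0,0,0,0,0],[-0.0015,0,0,0,0,0],[-0.0015,0,0,0,0,0],[-0.001,0,0,0,0,0],[0,0,0,0,0,0]]'
python3 -m handwheel '[[-0.001,0,0,0,0,0],[-0.001,0,0,0,0,0],[-0.001,0,0,0,0,0],[-0.001,0,0,0,0,0],[0,0,0,0,0,0],[0,0,0,0,0,0],[0,0,0,0,0,0],[0,0,0,0,0,0]]'
python3 ptr.py | grep -e side -e '\] \['
```

```text
time: 21.05
ee_pos: [0.4855, 0.2778, 0.0812]
tcp_rot: [180.0, 0.0, -2.6]
wrist_force: [-1.0, -0.0, -2.3]
opening: 0.0201
time: 21.72
ee_pos: [0.4757, 0.2783, 0.0814]
tcp_rot: [-180.0, -0.0, -2.6]
wrist_force: [3.3, -0.2, -3.1]
opening: 0.0203
time: 22.38
ee_pos: [0.4722, 0.2786, 0.0815]
tcp_rot: [-180.0, -0.1, -2.6]
wrist_force: [8.0, -0.2, -3.8]
opening: 0.0204
[0. 0. 0.] [ 8. -0. -4.]
side slice(0, 12, None) rest 50.8 now 81.8 pull -31.0 amp 91 -105
side slice(12, 24, None) rest 91.5 now 81.3 pull 10.2 amp 98 -120
```

```bash
python3 -m handwheel '[[-0.001,0,0,0,0,0],[-0.001,0,0,0,0,0],[-0.001,0,0,0,0,0],[-0.001,0,0,0,0,0],[-0.0008,0,0,0,0,0],[-0.0008,0,0,0,0,0],[0,0,0,0,0,0],[0,0,0,0,0,0]]'
python3 ptr.py | grep -e side
python3 -m handwheel '[[0,0,0,0,0,0],[0,0,0,0,0,0],[0,0,0,0,0,0],[0,0,0,0,0,0],[0,0,0,0,0,0],[0,0,0,0,0,0],[0,0,0,0,0,0],[0,0,0,0,0,0]]'
python3 -m handwheel '[[0,0,0,0,0,0],[0,0,0,0,0,0],[0,0,0,0,0,0],[0,0,0,0,0,0],[0,0,0,0,0,0],[0,0,0,0,0,0],[0,0,0,0,0,0],[0,0,0,0,0,0]]'
python3 ptr.py | grep side
```

```text
time: 23.15
ee_pos: [0.4673, 0.2788, 0.0815]
tcp_rot: [-180.0, -0.2, -2.6]
wrist_force: [11.0, 0.4, -5.7]
opening: 0.0201
side slice(0, 12, None) rest 90.1 now 78.9 pull 11.2 amp 98 -72
side slice(12, 24, None) rest 90.4 now 77.9 pull 12.5 amp 124 -101
time: 23.92
ee_pos: [0.4674, 0.2788, 0.0815]
tcp_rot: [-180.0, -0.2, -2.6]
wrist_force: [12.1, 0.0, -5.9]
opening: 0.0204
time: 24.58
ee_pos: [0.4674, 0.2788, 0.0815]
tcp_rot: [-180.0, -0.2, -2.6]
wrist_force: [12.2, 0.7, -5.7]
opening: 0.0203
side slice(0, 12, None) rest 90.2 now 79.0 pull 11.2 amp 98 -73
side slice(12, 24, None) rest 90.5 now 78.0 pull 12.5 amp 124 -100
```

That is only about 12 mm, a thin margin. I go 2.6 mm further and hold again.

```bash
python3 -m handwheel '[[-0.0006,0,0,0,0,0],[-0.0006,0,0,0,0,0],[-0.0006,0,0,0,0,0],[-0.0008,0,0,0,0,0],[0,0,0,0,0,0],[0,0,0,0,0,0],[0,0,0,0,0,0],[0,0,0,0,0,0]]'
python3 ptr.py | grep -e side
python3 -m handwheel '[[0,0,0,0,0,0],[0,0,0,0,0,0],[0,0,0,0,0,0],[0,0,0,0,0,0],[0,0,0,0,0,0],[0,0,0,0,0,0],[0,0,0,0,0,0],[0,0,0,0,0,0]]'
python3 -m handwheel '[[0,0,0,0,0,0],[0,0,0,0,0,0],[0,0,0,0,0,0],[0,0,0,0,0,0],[0,0,0,0,0,0],[0,0,0,0,0,0],[0,0,0,0,0,0],[0,0,0,0,0,0]]'
python3 ptr.py | grep side
```

```text
time: 25.35
ee_pos: [0.4651, 0.279, 0.0815]
tcp_rot: [-180.0, -0.2, -2.6]
wrist_force: [13.7, 1.2, -6.6]
opening: 0.0202
side slice(0, 12, None) rest 90.1 now 75.1 pull 15.0 amp 98 -78
side slice(12, 24, None) rest 90.2 now 74.3 pull 15.9 amp 126 -105
time: 26.12
ee_pos: [0.4651, 0.279, 0.0816]
tcp_rot: [-180.0, -0.2, -2.6]
wrist_force: [13.3, 1.1, -6.3]
opening: 0.02
time: 26.78
ee_pos: [0.4652, 0.279, 0.0816]
tcp_rot: [-180.0, -0.2, -2.6]
wrist_force: [13.8, 0.0, -6.7]
opening: 0.0202
side slice(0, 12, None) rest 90.0 now 75.1 pull 14.9 amp 96 -76
side slice(12, 24, None) rest 90.2 now 74.3 pull 15.9 amp 126 -105
```

Held at about 14–15 mm. Easing off and lifting out.

```bash
python3 -m handwheel '[[0.0015,0,0,0,0,0],[0.0015,0,0,0,0,0],[0.0015,0,0,0,0,0],[0.0015,0,0,0,0,0],[0.0015,0,0,0,0,0],[0.0015,0,0,0,0,0],[0.0015,0,0,0,0,0],[0.0015,0,0,0,0,0]]'
python3 -m handwheel '[[0.0015,0,0,0,0,0],[0.0015,0,0,0,0,0],[0.0015,0,0,0,0,0],[0.0015,0,0,0,0,0],[0.0015,0,0,0,0,0],[0.0015,0,0,0,0,0],[0.0005,0,0,0,0,0],[0,0,0,0,0,0]]'
python3 ptr.py | grep side
python3 -m handwheel '[[0,0,-0.003,0,0,0],[0,0,-0.006,0,0,0],[0,0,-0.01,0,0,0],[0,0,-0.01,0,0,0],[0,0,-0.01,0,0,0],[0,0,-0.01,0,0,0],[0,0,-0.01,0,0,0],[0,0,0,0,0,0]]'
python3 - <<'E'
from h import *
np.set_printoptions(suppress=True,precision=4)
o=monitor.get_obs();print(o['ee_pos'],o['tcp_rot'],o['q'].round(1))
c=shot('wrist')
T=np.eye(4);T[:3,:3]=R.from_euler('xyz',o['tcp_rot'],degrees=True).as_matrix();T[:3,3]=o['ee_pos']
P=c['P'].reshape(-1,3);L=((P-T[:3,3])@T[:3,:3])*1000
k=(abs(L[:,2])<16)&(abs(L[:,1])<22)&(L[:,0]>20)&(L[:,0]<105);L=L[k]
for x in (25,40,55,70,83): q=L[(L[:,0]>=x)&(L[:,0]<x+5)];print(x,q[:,1].min(),q[:,1].max(),np.percentile(q[:,2],10))
t=L[abs(L[:,1])>12];print(t.min(0),t.max(0))
E
```

```text
time: 27.55
ee_pos: [0.4756, 0.2784, 0.0814]
tcp_rot: [-180.0, -0.0, -2.6]
wrist_force: [2.5, 1.2, -2.9]
opening: 0.0203
time: 28.22
ee_pos: [0.4848, 0.2778, 0.0812]
tcp_rot: [180.0, 0.0, -2.6]
wrist_force: [-0.1, -0.9, -2.0]
opening: 0.02
side slice(0, 12, None) rest 50.8 now 86.2 pull -35.4 amp 91 -10
side slice(12, 24, None) rest 50.7 now 64.0 pull -13.3 amp 92 -9
time: 28.98
ee_pos: [0.4857, 0.2784, 0.1432]
tcp_rot: [-179.9, -0.2, -2.6]
wrist_force: [-0.2, 0.5, -1.2]
opening: 0.0202
[0.4857 0.2784 0.1432] [-179.8879   -0.173    -2.6007] [  29.8    5.3   -1.2   83.3    0.  -147.6]
25 -11.745642472037277 10.298439767511834 -10.490606838508223
40 -11.70627234434071 10.309858154960624 -10.484852044493985
55 -11.722661536210882 10.358928649287941 -10.524959383934272
70 -4.557388041663628 3.2286200486477115 0.834527064308014
83 -18.60222293938214 17.559011291878235 -0.5709361671820141
[ 81.4975 -18.6161  -2.3553] [88.5772 17.559   6.4914]
```

```bash
python3 -m handwheel '[[0,0,-0.02,0,0,0],[0,0,-0.035,0,0,0],[0,0,-0.035,0,0,0],[0,0,-0.022,0,0,0],[0,0,-0.01,0,0,0],[0.0021,0.0195,0,0,0,0],[0.0042,0.0389,0,0,0,0],[0.0042,0.0389,0,0,0,0]]'
python3 -m handwheel '[[0.0042,0.0389,0,0,0,0],[0.0042,0.0389,0,0,0,0],[0.0042,0.0389,0,0,0,0],[0.0042,0.0389,0,0,0,0],[0.0042,0.0389,0,0,0,0],[0.0042,0.0389,0,0,0,0],[0.0042,0.0389,0,0,0,0],[0.0042,0.0389,0,0,0,0]]'
python3 -m handwheel '[[0.0042,0.0389,0,0,0,0],[0.0042,0.0389,0,0,0,0],[0.0042,0.0389,0,0,0,0],[0.0021,0.0194,0,0,0,0],[0,0,0,0,0,5],[0,0,0,0,0,7],[0,0,0,0,0,7],[0,0,0,0,0,7]]'
python3 -m handwheel '[[0,0,0,0,0,7],[0,0,0,0,0,7],[0,0,0,0,0,7],[0,0,0,0,0,7],[0,0,0,0,0,7],[0,0,0,0,0,7],[0,0,0,0,0,7],[0,0,0,0,0,7]]'
python3 -m handwheel '[[0,0,0,0,0,7],[0,0,0,0,0,7],[0,0,0,0,0,7],[0,0,0,0,0,0.5],[0,0,0,0,0,0],[0,0,0,0,0,0],[0,0,0,0,0,0],[0,0,0,0,0,0]]'
python3 -c "
from h import *
o=monitor.get_obs();print(o['ee_pos'].round(4).tolist(),o['tcp_rot'],o['q'].round(1))"
```

```text
time: 29.7
ee_pos: [0.4906, 0.1799, 0.2606]
tcp_rot: [180.0, 0.1, -2.4]
wrist_force: [1.1, -0.9, -2.1]
opening: 0.0206
time: 30.37
ee_pos: [0.5126, -0.0776, 0.2622]
tcp_rot: [177.6, 0.2, -7.4]
wrist_force: [1.0, 0.6, -1.7]
opening: 0.02
time: 31.03
ee_pos: [0.5181, -0.1447, 0.271]
tcp_rot: [175.2, -2.2, -39.3]
wrist_force: [0.2, 0.4, -2.1]
opening: 0.0201
time: 31.7
ee_pos: [0.5181, -0.1446, 0.271]
tcp_rot: [179.1, -5.2, -95.3]
wrist_force: [1.3, -0.0, -2.7]
opening: 0.0206
time: 32.37
ee_pos: [0.5182, -0.1449, 0.2719]
tcp_rot: [-178.8, -5.2, -116.5]
wrist_force: [0.4, -0.2, -2.4]
opening: 0.0202
[0.5182, -0.1449, 0.2719] [-178.84156586   -5.18235719 -116.47808675] [-13.    3.9  11.4  97.6  -5.3 -76.5]
```

The speed clipping left a tilt and a shortfall in position. I work out the correction.

```bash
cat > corr.py <<'E'
from h import *
import sys
x,y,z,yaw=map(float,sys.argv[1:])
o=monitor.get_obs();A=R.from_euler('xyz',o['tcp_rot'],degrees=True);B=R.from_euler('xyz',[180,0,yaw],degrees=True)
rv=(A.inv()*B).as_rotvec(degrees=True);d=np.array([x,y,z])-o['ee_pos']
print('rot',rv.round(2),'then shift in target axes',B.inv().apply(d).round(4),'in current',A.inv().apply(d).round(4))
E
python3 corr.py .5197 -.2683 .265 -106.1
```

```text
rot [ -0.69  -5.27 -10.32] then shift in target axes [ 0.1182 -0.0357  0.0069] in current [ 0.1087 -0.056   0.018 ]
```

```bash
python3 -m handwheel '[[0,0,0,-0.23,-1.76,-3.44],[0,0,0,-0.23,-1.76,-3.44],[0,0,0,-0.23,-1.76,-3.44],[0,0,0,0,0,0],[0.02,-0.006,0.0012,0,0,0],[0.02,-0.006,0.0012,0,0,0],[0.02,-0.006,0.0012,0,0,0],[0.02,-0.006,0.0012,0,0,0]]'
python3 -m handwheel '[[0.02,-0.006,0.0012,0,0,0],[0.0182,-0.0057,0.0009,0,0,0],[0,0,0,0,0,0],[0,0,0,0,0,0],[0,0,0,0,0,0],[0,0,0,0,0,0],[0,0,0,0,0,0],[0,0,0,0,0,0]]'
python3 corr.py .5197 -.2683 .265 -106.1
python3 - <<'E'
from h import *
np.set_printoptions(suppress=True,precision=4)
c=shot('wrist');save(c,'w3.png');o=monitor.get_obs();P=c['P'].reshape(-1,3)
A=R.from_euler('xyz',o['tcp_rot'],degrees=True);L=A.inv().apply(np.nan_to_num(P-o['ee_pos']))*1000
zt=(o['ee_pos'][2]-P[:,2])
for nm,lo,hi in(('post',.177,.2),('floor',.167,.1745)):
    k=(P[:,2]>lo)&(P[:,2]<hi)&(abs(L[:,0]-74)<16)&(abs(L[:,1])<30)
    q=L[k];print(nm,k.sum(),q.min(0),q.max(0),q.mean(0))
k=(abs(L[:,2])<16)&(abs(L[:,1])<22)&(L[:,0]>20)&(L[:,0]<100);q=L[k]
s=q[(q[:,0]>66)&(q[:,0]<80)];print('shank',s.min(0),s.max(0))
t=q[abs(q[:,1])>12];print('T',t.min(0),t.max(0))
E
```

```text
time: 33.03
ee_pos: [0.5189, -0.2292, 0.2672]
tcp_rot: [-180.0, -0.1, -106.3]
wrist_force: [-0.3, -0.5, -1.6]
opening: 0.0203
time: 33.7
ee_pos: [0.5197, -0.2678, 0.2654]
tcp_rot: [-180.0, -0.0, -106.2]
wrist_force: [-0.2, -0.2, -2.4]
opening: 0.0199
rot [-0.03 -0.   -0.07] then shift in target axes [ 0.0005 -0.0002  0.0004] in current [ 0.0005 -0.0002  0.0004]
post 453 [ 70.3725 -20.82    66.6017] [76.3449 19.1476 84.0619] [73.534  -1.9019 72.4463]
floor 98 [ 70.5093 -29.7959  93.221 ] [75.7756 -6.1585 97.358 ] [ 73.1557 -23.1239  95.1467]
shank [66.0106 -2.9814 -0.3481] [79.9926  4.9395  6.3305]
T [ 82.2477 -17.0734  -2.0462] [89.3286 19.2824  5.5312]
```

```bash
python3 - <<'E'
from h import *
np.set_printoptions(suppress=True,precision=2)
o=monitor.get_obs();print(o['ee_pos'],o['tcp_rot'],o['opening'])
c=shot('wrist');P=c['P'].reshape(-1,3)
A=R.from_euler('xyz',o['tcp_rot'],degrees=True);L=A.inv().apply(np.nan_to_num(P-o['ee_pos']))*1000
k=(L[:,2]<16)&(L[:,2]>-13)&(abs(L[:,1])<22);q0=L[k]
for x in(20,30,40,50,58,66,70,74,83):
    q=q0[(q0[:,0]>x)&(q0[:,0]<x+4)];print(x,np.percentile(q[:,1],[1,99]),np.percentile(q[:,1],[1,99]).mean(),np.percentile(q[:,2],5))
z=(P[:,2]>.177)&(P[:,2]<.2)&(abs(L[:,0]-74)<5);q=L[z]
for s in(1,-1): 
    r=q[(q[:,1]*s>0)&(abs(q[:,1])<24)];print('tips',s,r.min(0),r.max(0))
im=c['img'][60:260,180:380];cv2.imwrite('pics/n1.png',cv2.resize(im,(600,600),interpolation=2)[...,::-1])
E
```

```text
[ 0.52 -0.27  0.27] [-179.97   -0.   -106.17] 0.01991325432118951
20 [-9.64 11.54] 0.9492148257170578 -10.56242865299121
30 [-9.89 11.71] 0.9080207909447244 -10.612115659371344
40 [-10.    11.46] 0.7276006182166128 -10.729889425749485
50 [-9.67 11.62] 0.973161215750098 -10.512231290802632
58 [-9.85 11.87] 1.008796200476148 -10.75701083211027
66 [-2.95  4.92] 0.9827935771991072 0.7834950848152205
70 [-2.9   4.87] 0.9845557927123556 0.5883101553433561
74 [-2.86  4.84] 0.9902598184958262 0.6959343335548184
83 [-16.59  18.86] 1.1351890213050986 -0.8208438187077701
tips 1 [70.47  7.57 66.46] [76.43 19.18 78.4 ]
tips -1 [ 70.43 -20.9   66.83] [75.86 -7.   84.52]
```

View pics/n1.png

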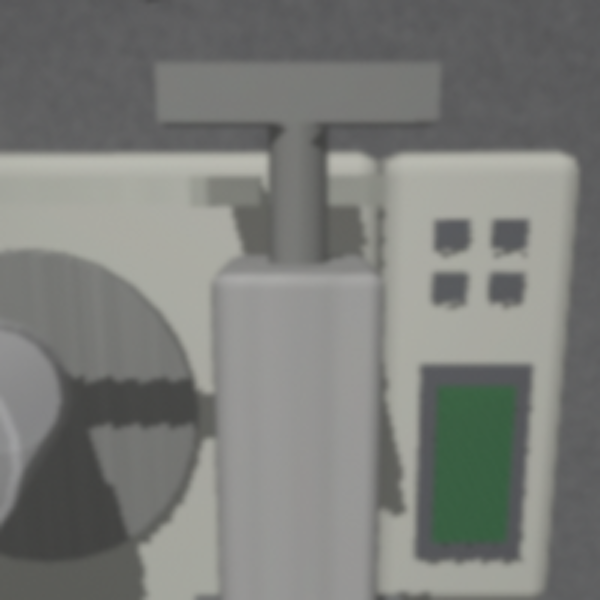

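The wrist view shows the shank at columns 272–327, a little right of the post's tips (gap centre ~290). The cloud says the post centre is 1.8 mm to tool −y. I shift −1.5 mm and lower.

```bash
python3 -m handwheel '[[0,-0.0015,0.01,0,0,0],[0,0,0.015,0,0,0],[0,0,0.015,0,0,0],[0,0,0.01,0,0,0],[0,0,0.005,0,0,0],[0,0,0,0,0,0],[0,0,0,0,0,0],[0,0,0,0,0,0]]'
python3 -m handwheel '[[0,0,0.003,0,0,0],[0,0,0.003,0,0,0],[0,0,0.003,0,0,0],[0,0,0.003,0,0,0],[0,0,0.002,0,0,0],[0,0,0,0,0,0],[0,0,0,0,0,0],[0,0,0,0,0,0]]'
python3 - <<'E'
from h import *
np.set_printoptions(suppress=True,precision=2)
o=monitor.get_obs();print(o['ee_pos'].round(4),o['wrist_force'])
c=shot('wrist');save(c,'w4.png');P=c['P'].reshape(-1,3)
A=R.from_euler('xyz',o['tcp_rot'],degrees=True);L=A.inv().apply(np.nan_to_num(P-o['ee_pos']))*1000
q0=L[(L[:,2]<16)&(L[:,2]>-13)&(abs(L[:,1])<22)&(L[:,0]>78.5)&(L[:,0]<81)];print('shank',q0.min(0),q0.max(0))
q=L[(P[:,2]>.185)&(P[:,2]<.2)&(abs(L[:,0]-74)<5)&(abs(L[:,1])>6)]
for s in(1,-1): 
    r=q[(q[:,1]*s>0)&(abs(q[:,1])<24)];print('tips',s,len(r),r.min(0),r.max(0))
S=[]
for n in('scene','side'):
    c=shot(n);Q=c['P'];k=np.isfinite(Q).all(2)&(np.linalg.norm(Q-[.52,-.267,.17],axis=2)<.12);r,q=np.where(k);r0,q0=int(np.median(r))-50,int(np.median(q))-50
    S.append(cv2.resize(c['img'][r0:r0+100,q0:q0+100],(400,400),interpolation=2))
cv2.imwrite('pics/n2.png',np.hstack(S)[...,::-1])
E
```

```text
time: 34.47
ee_pos: [0.5212, -0.2689, 0.211]
tcp_rot: [-179.9, -0.0, -106.2]
wrist_force: [-0.4, 0.0, -0.9]
opening: 0.0202
time: 35.13
ee_pos: [0.521, -0.2688, 0.1963]
tcp_rot: [-180.0, 0.0, -106.2]
wrist_force: [0.3, -0.9, -2.4]
opening: 0.0203
[ 0.52 -0.27  0.2 ] [ 0.3  -0.89 -2.35]
shank [78.62 -2.83  0.35] [80.96  4.8   5.16]
tips 1 553 [69.94  6.29 -2.26] [75.68 20.82 11.27]
tips -1 546 [ 69.81 -19.82  -2.21] [75.69 -6.03 11.23]
```

Shank is now centred to within about 0.6 mm at the near post and there is no contact force. I continue down by feel.

```bash
python3 -m handwheel '[[0,-0.0005,0.002,0,0,0],[0,0,0.002,0,0,0],[0,0,0.002,0,0,0],[0,0,0.002,0,0,0],[0,0,0.002,0,0,0],[0,0,0.002,0,0,0],[0,0,0.001,0,0,0],[0,0,0,0,0,0]]'
python3 -m handwheel '[[0,0,0.0005,0,0,0],[0,0,0.0005,0,0,0],[0,0,0.0005,0,0,0],[0,0,0,0,0,0],[0,0,0,0,0,0],[0,0,0,0,0,0],[0,0,0,0,0,0],[0,0,0,0,0,0]]'
```

```text
time: 35.95
ee_pos: [0.5214, -0.2689, 0.1828]
tcp_rot: [180.0, 0.0, -106.2]
wrist_force: [0.7, 0.8, -2.0]
opening: 0.0202
time: 36.62
ee_pos: [0.5215, -0.269, 0.1817]
tcp_rot: [-180.0, 0.0, -106.2]
wrist_force: [-0.6, 0.3, -1.7]
opening: 0.0202
```

View pics/n2.png

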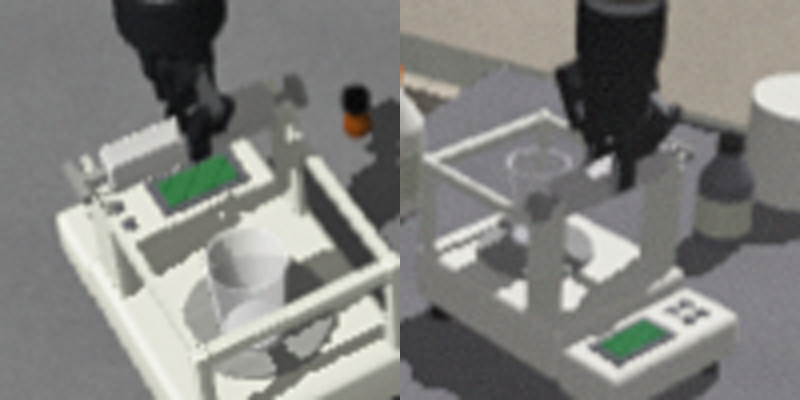

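Both studs sit in their posts with the heads outside (the disc at (545,205) in the side half). I lower in half-millimetre steps until it bears.

```bash
python3 -m handwheel '[[0,0,0.0005,0,0,0],[0,0,0.0005,0,0,0],[0,0,0,0,0,0],[0,0,0,0,0,0],[0,0,0,0,0,0],[0,0,0,0,0,0],[0,0,0,0,0,0],[0,0,0,0,0,0]]'
python3 -m handwheel '[[0,0,0.0005,0,0,0],[0,0,0.0005,0,0,0],[0,0,0,0,0,0],[0,0,0,0,0,0],[0,0,0,0,0,0],[0,0,0,0,0,0],[0,0,0,0,0,0],[0,0,0,0,0,0]]'
```

```text
time: 37.28
ee_pos: [0.5215, -0.269, 0.1807]
tcp_rot: [-180.0, 0.0, -106.2]
wrist_force: [-1.0, -0.0, -2.4]
opening: 0.0204
time: 37.95
ee_pos: [0.5215, -0.269, 0.1805]
tcp_rot: [-179.9, -0.0, -106.2]
wrist_force: [-1.2, 1.8, 5.4]
opening: 0.0203
```

It bears (Fz up by about 8 N). Releasing and retreating upward.

```bash
python3 -m handwheel '[[0,0,0,0,0,0],[0,0,0,0,0,0],[0,0,0,0,0,0],[0,0,0,0,0,0],[0,0,0,0,0,0],[0,0,0,0,0,0],[0,0,0,0,0,0],[0,0,0,0,0,0]]' 0.2 20
python3 -m handwheel '[[0,0,-0.003,0,0,0],[0,0,-0.006,0,0,0],[0,0,-0.01,0,0,0],[0,0,-0.02,0,0,0],[0,0,-0.03,0,0,0],[0,0,-0.03,0,0,0],[0,0,0,0,0,0],[0,0,0,0,0,0]]'
python3 -m handwheel '[[-0.03,0,-0.01,0,0,0],[-0.03,0,-0.01,0,0,0],[-0.03,0,0,0,0,0],[-0.03,0,0,0,0,0],[-0.03,0,0,0,0,0],[0,0,0,0,0,0],[0,0,0,0,0,0],[0,0,0,0,0,0]]'
python3 - <<'E'
from h import *
import pickle
np.set_printoptions(suppress=True,precision=1)
a=np.radians(-16.1)
S=[]
for n in('wrist','scene','side'):
    c=shot(n);P=c['P'].reshape(-1,3);d=(P[:,:2]-[.5201,-.2669])*1000
    L=np.c_[d@[np.cos(a),np.sin(a)],d@[-np.sin(a),np.cos(a)],P[:,2]*1000]
    k=(abs(L[:,0])<14)&(abs(L[:,1])<62)&(L[:,2]>184)&(L[:,2]<200);q=L[k]
    if len(q)>20:
        print(n,len(q),q.mean(0),[np.median(q[(q[:,1]>lo)&(q[:,1]<lo+30),2]).round(1) for lo in(-60,-30,0,30)],[np.median(q[(q[:,1]>lo)&(q[:,1]<lo+30),0]).round(1) for lo in(-60,-30,0,30)])
    if n!='wrist':
        Q=c['P'];k=np.isfinite(Q).all(2)&(np.linalg.norm(Q-[.52,-.267,.17],axis=2)<.12);r,q=np.where(k);r0,q0=int(np.median(r))-50,int(np.median(q))-50
        S.append(cv2.resize(c['img'][r0:r0+100,q0:q0+100],(400,400),interpolation=2))
cv2.imwrite('pics/n3.png',np.hstack(S)[...,::-1])
# disturbance check
for n in('scene','side'):
    c=shot(n);c0=pickle.load(open(n+'0.pkl','rb'))
    for nm,p in dict(vial1=(.49,-.06),vial2=(.445,.088),tall=(.565,.36),b1=(.675,.05),b2=(.68,-.05),beaker=(.612,-.30)).items():
        h=[]
        for cc in(c0,c):
            P=cc['P'].reshape(-1,3);k=(np.linalg.norm(P[:,:2]-p,axis=1)<.04)&(P[:,2]>.03)&(P[:,2]<.2);h.append(np.r_[k.sum(),P[k].mean(0)*1000])
        print(n,nm,*h)
xs=None
E
python3 ptr.py|grep -e '\] \[' -e side
```

```text
time: 38.62
ee_pos: [0.5215, -0.269, 0.1796]
tcp_rot: [-180.0, 0.0, -106.2]
wrist_force: [-0.3, 0.9, -1.0]
opening: 0.0511
time: 39.28
ee_pos: [0.5221, -0.2693, 0.2817]
tcp_rot: [-179.7, -0.0, -106.2]
wrist_force: [-1.1, -0.7, -1.3]
opening: 0.0515
time: 39.95
ee_pos: [0.5631, -0.1251, 0.2983]
tcp_rot: [180.0, -0.0, -106.2]
wrist_force: [-0.7, 0.1, 0.7]
opening: 0.0513
wrist 3406 [  0.7  28.8 190.3] [np.float64(nan), np.float64(190.5), np.float64(190.3), np.float64(190.3)] [np.float64(nan), np.float64(-0.3), np.float64(0.4), np.float64(0.8)]
scene 281 [  3.2  -1.1 189.7] [np.float64(189.5), np.float64(190.1), np.float64(189.4), np.float64(189.9)] [np.float64(3.0), np.float64(4.0), np.float64(5.1), np.float64(4.0)]
side 132 [ -1.3   2.2 189.2] [np.float64(188.9), np.float64(189.7), np.float64(189.7), np.float64(189.3)] [np.float64(-3.0), np.float64(-2.8), np.float64(-1.8), np.float64(-2.9)]
scene vial1 [ 47.  481.5 -62.4  43. ] [ 48.  481.8 -62.4  43.5]
scene vial2 [ 43.  448.6  88.5  42.8] [ 45.  449.1  88.   43.2]
scene tall [268.  571.1 350.1  91.2] [270.  571.  349.9  91. ]
scene b1 [480.  680.9  36.4  83.5] [481.  680.7  36.1  83.6]
scene b2 [475.  685.9 -60.6  83.6] [477.  686.1 -60.6  83.4]
scene beaker [ 609.   615.2 -303.8  125.2] [ 612.   615.3 -303.9  125.2]
side vial1 [ 48.  475.9 -56.2  42. ] [ 47.  476.5 -56.   42.4]
side vial2 [ 58.  443.8  94.2  42.4] [ 58.  444.   93.9  42.3]
side tall [613.  554.5 372.3  89.2] [617.  554.5 372.2  89.1]
side b1 [473.  661.9  60.8  80.3] [474.  661.9  60.9  80.4]
side b2 [412.  665.3 -34.1  79.8] [413.  665.2 -34.2  79.3]
side beaker [ 272.   613.6 -296.2  132.4] [ 250.   615.3 -296.1  132.2]
[ 1. -0.  0.] [ 0. -0. -1.]
side slice(0, 12, None) rest 46.2 now 61.3 pull -15.2 amp 2 -112
side slice(12, 24, None) rest 106.6 now 62.1 pull 44.5 amp 1 -113
  return _methods._mean(a, axis=axis, dtype=dtype,
  ret = ret.dtype.type(ret / rcount)
```

The bar lies level with its top at 190 mm (189.5 expected), and nothing else moved. The pointer comparison shows an odd dark spot at x = 61, so I check that the gauge is at rest from a better pose, directly over it.

```bash
python3 - <<'E'
from ptr import *
np.set_printoptions(linewidth=250,suppress=True,precision=0)
for n in('scene','side'):
    p0=prof(pickle.load(open(n+'0.pkl','rb')))[1];c=shot(n);p1=prof(c)[1]
    print(n,'0 ',p0[12:].mean(0)[::2]);print(n,'now',p1[12:].mean(0)[::2])
    P=c['P'].reshape(-1,3);a=np.radians(-2.6);d=(P[:,:2]-[.5567,.2748])*1000
    L=np.c_[d@[np.cos(a),np.sin(a)],d@[-np.sin(a),np.cos(a)],P[:,2]*1000]
    q=L[(abs(L[:,0]+5)<30)&(abs(L[:,1])<24)&(L[:,2]>60)&(L[:,2]<100)];print('yoke x',len(q),np.median(q[:,0]))
    q=L[(abs(L[:,0]-60)<20)&(abs(L[:,1])<20)&(L[:,2]>90)];print('z over plate',np.percentile(q[:,2],[5,50,95]))
E
```

```text
scene 0  [ 98. 101. 108. 120. 139. 165. 191. 211. 223. 222. 211. 198. 192. 195. 199. 199. 197. 189. 172. 146. 132. 145. 173. 200. 217. 226. 229. 230. 230. 230. 229. 229. 229. 229. 229. 229. 229. 229. 229. 229.]
scene now [ 98. 101. 108. 114. 118. 119. 120. 120. 118. 113. 105.  98.  95.  97.  99.  98.  95.  89.  79.  69.  68.  77.  89. 100. 112. 128. 153. 182. 207. 222. 229. 231. 231. 230. 230. 229. 230. 230. 230. 230.]
yoke x 58 5.06898716017111
z over plate [91. 92. 95.]
side 0  [ 82.  98. 109. 120. 140. 170. 200. 219. 228. 224. 210. 190. 177. 179. 185. 183. 183. 196. 209. 206. 177. 130.  98. 101. 131. 164. 190. 208. 219. 226. 228. 228. 228. 228. 228. 228. 228. 227. 227. 228.]
side now [ 81.  96. 110. 116. 118. 117. 117. 117. 116. 113. 104.  94.  86.  88.  91.  90.  89.  97. 106. 108.  97.  76.  59.  56.  69.  94. 129. 169. 200. 220. 228. 229. 228. 228. 227. 227. 227. 227. 227. 227.]
yoke x 112 0.5924727110275334
z over plate [91. 94. 96.]
```

That was only the arm's shadow. The pointer and yoke are at their rest positions in both cameras. Handing in.

```bash
python3 -c "
from workcell import order
print(order.job_done())"
```

```text
the job is handed in; nothing more can be done
None
```

Both studs were proved and the crossbar now lies in the balance's two front notches. The job was handed in at about 40 s of the 72 s allowed.

- **Disc-headed stud:** I pulled it to about 14 mm (13–14 N at the wrist) and held it for over a second, then eased off and lifted it out.
- **T-headed stud:** after turning the bar round I pulled it, and it first stopped near 12 mm (12 N), a thin margin above the first line. I went on to about 14–15 mm (13.7 N) and held that for over a second, then eased off and lifted it out. No reading on either pull came near 19 mm.
- **Crossbar:** I lowered it until it bore on the notches (upward force of about 8 N) and only then opened the gripper. The T head is on the notch_right side. Afterwards its top measured level at about 190 mm, against 189.5 mm expected.
- **Gauge and surroundings:** the pointer and yoke are back at their rest positions in both cameras. The vials, the tall bottle, two of the nearby bottles and the beaker measured within about 1 mm of their starting places; the side camera's 1.7 mm for the beaker, seen with fewer points, is the exception. I did not check the other bottles and jars at the end, though the arm never went near them.

**Checks that disagreed or failed:**
- The disc head met the yoke about 3 mm earlier than the geometry predicted.
- The bar sat about 1.6 mm off its earlier place in the jaws during the carry to the balance. I corrected for this before lowering.
- Joint-speed limits cut the carry to the balance short and left the tool tilted 5°. I levelled it before going down.
- The last pointer comparison was upset by the arm's shadow, so I settled it from the brightness profiles.
- I could not view the final picture because the 12-picture limit was reached, so the final placing was checked only from depth data.

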